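# Find the light drive unit on the comparator scale and scrap it

## Robot

A 6-joint arm with a two-finger parallel gripper is mounted at the origin on a cart in front of the work surface, level with it; the furniture and walls round the work are solid. World frame = base frame: x ahead of the robot, y to its left, z up, the work surface at z = 0. Lengths are in m, angles in rad, forces in N, time in s.
With the tool pointing down it reaches from about 0.375 to 0.75 m from the base axis. Payload 9 kg.
Tool frame: the origin (TCP) lies at the very end of the fingers, on their centre line; the grasp point (between the pads) lies env.hold_point_z behind it (env.hold_point_z is the distance from the TCP to the grasp point, in m); z points along the fingers, y is the line along which they close (so a half turn about z gives the same grasp; the last joint's range is limited). The gripper opens to 85 mm and grips with 20 to 120 N. Pads are 22 mm wide; open, the fingers measure 114 mm over their backs; the gripper's body (76 mm by 85 mm) begins 54 mm behind the grasp point. The pads swing forward as they close: fully open they stand 13 mm farther back than shut.
Start: joints at [1.059, 0.104, 0.097, 1.564, 0, 1.353], TCP at [0.174, 0.574, 0.192] pointing down, gripper open.
Joint ranges: [-2.99, 2.99], [-0.84, 1.86], [-1.1, 1.16], [-1.84, 2.11], [-1.51, 1.56], [-3.14, 3.14]. Speed limits (rad/s): [2.22, 2.22, 2.57, 3.14, 3.14, 3.14].

## Interface

Orientations are given as a rotation vector (axis times angle).
In Python, from cell import env, vision, finish_job gives the robot as it stands (env), with the cameras (vision) and the job as plain functions.
- The arm moves only by the tool jog_arm, called after "Call:" by a JSON object that holds its "method" and its "body", one argument or row to a line. Schema: {"type":"object","properties":{"increments":{"type":"array","items":{"type":"array","items":{"type":"array","items":{"type":"number"},"minItems":7,"maxItems":7},"minItems":1,"maxItems":8},"minItems":1,"maxItems":1},"grip_force":{"type":"number"},"only":{"type":"string"},"quiet":{"type":"boolean"},"lines":{"type":"string"}},"required":["increments"],"additionalProperties":false}. increments is a list that holds a single list of rows (three levels of brackets), with 1 to 8 rows, each of 7 numbers: a rotation vector rx, ry, rz in rad, then dx, dy, dz in m, then the finger opening in m; each row is the pose to reach, as a shift and turn from the pose commanded when the call began, along the tool's axes at that moment; what a row does not reach only later rows make up. A row lasts 1/8 s, in which the tool goes at most 0.0625 m and 0.188 rad, less where a joint would pass 70% of its speed; a pose out of reach is approached as far as the arm can. The fingers move at their own pace and stop on an object; grip_force is the grip in N (left out, the last holds). Time passes only in rows, so rows that do not move let the fingers close. The tool returns the time, the measured TCP pose, the force, the opening and the grip force at its end. only (a regular expression) keeps the lines of the reply that match it, lines (a string "A,B") keeps lines A to B, and quiet returns only ok. Input that does not fit is refused with a message, and nothing moves.
- env.sense(): the state, without advancing time (a new reading comes with each control period).
- vision.read_camera(name): name is "scene" or "top" or "wrist"; returns a dict with "pixels" (384x512x3 uint8, blue, green, red), "fx", "fy", "cx", "cy" (pixels), "eye" and "rotation" of the camera in the world; the wrist camera has in their place "hand_eye" (4x4, takes a point from camera to tool coordinates, whose origin is the TCP and whose axes are the flange's). Camera axes: x right, y down, z forward; pixel columns grow to the right and rows downward; lengths in m; the calibration is good to about 2 mm. A picture is of the moment at which its call begins: read the wrist's pose just before it. There is no depth.
- finish_job(): hands the job in; it is judged then, once.
The state is a dict: "time_s": time; "joints": joint angles; "joint_velocities": joint speeds; "joint_torque": joint torques, N m; "tool_pos": TCP position; "tool_rot": TCP orientation; "wrist_force": force on the tool from outside, world axes, zero at the start; "moment": the same for the moment, N m; "gripper_width": finger opening in m; "gripper_force": force on a finger pad.
Only numpy, scipy, OpenCV 4.12 (cv2) and the standard library are available. Lean on these libraries where they do the work, as an engineer would, in place of code of your own. Each camera call takes 0.05 s, during which the arm holds its last target. There are 200 camera calls.

## Task

Two drive units that look alike stand on the pans of the arrested comparator scale; one of them was closed up without its gear set and is the lighter. Swing the arrest lever over to its other stop to free the beam, touch neither units nor pans while the beam is free, let it come to rest so that it shows which unit is the lighter, and swing the lever fully back to arrest it again. Only then lift the lighter unit off and set it down gently, upright, on the floor of the grey plastic bin beside the scale; leave the other unit on its pan and everything else where it is.

Things in the scene. Friction and masses are not known exactly. Their poses are not given: they have to be found in the camera images.
- scale: grey bench comparator scale, fixed: base 124 x 250 mm, metal beam along its y axis, pivot 105 mm up, a flat round pan (96 mm) at either end 100 mm left and right of the middle, a needle with white index plate (56 mm wide, 172 mm high) between. Origin: under the pivot, on the bench; x to the back, y to the left pan, z up; base from x = -86 to +38 mm.
- beam (a joint): tilt of the beam, rad, near 0 when level (arrested). Once free it sinks to the heavier side until it meets a stop at +0.12 or -0.12, within about a second: positive = left pan up (left unit the lighter), negative = right pan up (right unit the lighter). The pans stay level as they rise or sink 12 mm.
- arrest_lever (a joint): lever angle, rad. 0 (stop, leaning 0.6 rad left as seen from the robot) = arrested: two pins hold the beam level. 1.2 (other stop, leaning 0.6 rad right) = beam free; it has its full swing only beyond about 1.0. Turns about the scale's x axis, in an upright plane at the scale's front, the knob passing over the top; friction (about 1.3 N at the knob) keeps it where it is left.
- arrest_hinge (a point): point on the lever's axis, 103 mm in front of the beam and 58 mm above the bench; the knob's centre goes round it at 92 mm in the scale's y-z plane.
- arrest_knob (a point): centre of the black ball knob, 26 mm across, at the end of the lever (an 11 mm rod); it is 134 mm above the bench at either stop and 150 mm at the top of its swing, and moves 104 mm from left to right. Free space all round it for a gripper from above; fingers closing along the scale's y axis clear everything.
- pan_left_top (a point): centre of the left (+y) pan's top face, 130 mm above the bench when the beam is arrested
- pan_right_top (a point): centre of the right (-y) pan's top face, 130 mm above the bench when the beam is arrested
- unit_1: one drive unit: a round upright body, black below and bright metal can above, 52 mm across (56 mm over a small connector), 64 mm high; can be gripped across any direction at its upper half. 0.13 to 0.23 kg. Stands near the middle of one of the pans. Origin: centre of its underside, z up. Nothing but weight tells it from the other.
- unit_2: the other drive unit, of the same shape and size, on the other pan. Origin: centre of its underside, z up.
- tray: open grey plastic scrap bin, 164 x 164 mm over its rim and 62 mm high, inside 142 x 142 mm, floor 4 mm thick, empty, fixed on the bench left of the scale. Origin: centre of its underside, sides along its x and y.
- spare_can: bystander: empty pale metal can standing open side down, 48 mm across, 34 mm high, between scale and bin at the back
- stamp: bystander: wooden hand stamp standing upright, 25 x 46 x 73 mm, between scale and bin at the front edge

How it is judged:
On the way, in this order (a step that is already met when the one before it is completed fails the run):
1. the beam is free and has come to rest with the heavier unit down: lever beyond 1.0 rad, the lighter unit more than 15 mm above the other, beam still (value of joint arrest_lever above 1 rad and z of unit_1 in the frame of unit_2 above 0.015 m and velocity of joint beam between -0.05 and 0.05 rad/s), for 0.3 s.
2. the beam is arrested again, level within 0.02 rad, lever back to less than 0.2 rad, both units still on their pans (value of joint arrest_lever below 0.2 rad and value of joint beam between -0.02 and 0.02 rad and distance of each of unit_1, unit_2 from where it was at the start of the episode below 0.03 m), for 0.2 s.
At the end, for the whole second after the job is handed in: The lighter unit stands upright (within 0.15 rad) and still on the floor of the grey plastic bin; the heavier one still stands on its pan, within 30 mm of where it was; the lever is back at the arrest (less than 0.2 rad) and the beam is held level (within 0.02 rad) (x of unit_1 in the frame of tray between -0.055 and 0.055 m and y of unit_1 in the frame of tray between -0.055 and 0.055 m and z of unit_1 in the frame of tray below 0.012 m and angle between each of unit_1, unit_2's own z axis and vertical below 0.15 rad and linear speed of unit_1 below 0.03 m/s and distance of unit_2 from where it was at the start of the episode below 0.03 m and value of joint arrest_lever below 0.2 rad and value of joint beam between -0.02 and 0.02 rad); the robot touches nothing.
It fails at once if a unit or a pan is touched (more than 1 N) by the robot while the beam is free (lever beyond 0.4 rad) (value of joint arrest_lever above 0.4 rad and (contact force between any of the arm, the fingers and unit_1 above 1 N or contact force between any of the arm, the fingers and unit_2 above 1 N or contact force between any of the arm, the fingers and pan_left above 1 N or contact force between any of the arm, the fingers and pan_right above 1 N)).
It fails at once if the lighter unit is dropped: it moves faster than 0.8 m/s with no finger on it (linear speed of unit_1 above 0.8 m/s and not (contact force between the fingers and unit_1 above 0.2 N)).
It fails at once if a bystander is moved by more than 30 mm (distance of any of spare_can, stamp from where it was at the start of the episode above 0.03 m).
It also fails if it takes over 58 s, if anything falls off the work surface, if the arm or the gripper's body presses on something with over 40 N, if the wrist force passes 120 N, or if a joint passes its speed limit or range.

## Working session

There is one attempt and no reset: what is moved stays moved. The work goes in short steps, Python scripts to look and compute and a tool call to move; the robot and the scene stay as the last step left them, time stands still between calls to the robot, and variables do not carry over. Pictures are saved under pics/ and viewed, at most 10 in all, crops included, and the job is handed in when it is done.

```bash
ls; mkdir -p pics
```

Run:
```python
from cell import env, vision, finish_job
import cv2,numpy as np
s=env.sense();print(s,env.hold_point_z)
for n in("scene","top"):
    r=vision.read_camera(n);cv2.imwrite(f"pics/{n}0.png",r["pixels"])
    print(n,{k:np.round(v,4).tolist() for k,v in r.items() if k!="pixels"})
```

```text
cell.py
pics
{'time_s': 0.0, 'joints': array([ 1.05928541e+00,  1.04699839e-01,  9.64533770e-02,  1.56391536e+00,
       -1.51843962e-05,  1.35310803e+00]), 'joint_velocities': array([-5.19035470e-04, -8.90141912e-05,  4.85183466e-04,  1.70125188e-04,
        1.95883341e-03,  2.82071105e-04]), 'joint_torque': array([ 3.03942128e-03, -5.56930733e+01,  5.03648508e+01,  1.68882357e-02,
       -1.21100834e-04,  1.39354657e-05]), 'tool_pos': array([0.17355707, 0.57393313, 0.19121331]), 'tool_rot': array([-4.59807765e-01, -3.10728293e+00,  2.01212321e-03]), 'wrist_force': array([-0.39769451,  0.06615057,  0.41687876]), 'moment': array([ 0.02597144, -0.00796276, -0.0104876 ]), 'gripper_force': 0.0, 'gripper_width': 0.0852050544795668} 0.0187
scene {'fx': 389.3362, 'fy': 389.3362, 'cx': 255.0113, 'cy': 182.4942, 'eye': [0.2956, -0.3, 0.7456], 'rotation': [-2.3442, 0.5039, -0.2261]}
top {'fx': 408.9517, 'fy': 408.9517, 'cx': 260.0117, 'cy': 195.9647, 'eye': [0.4158, 0.2505, 0.9559], 'rotation': [-2.1611, 2.1171, -0.191]}
```

View pics/scene0.png

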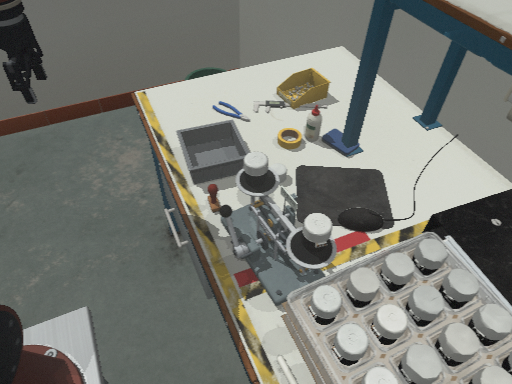

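View pics/top0.png

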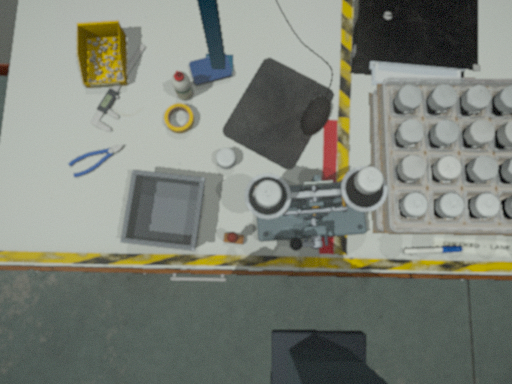

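The scene view shows the bin at about (212,150), the units at (256,163) and (317,228), and the knob at (225,211). In the top view the bin is at (163,208), the units at (268,195) and (368,180), and the knob at (296,243). I'll enlarge both for measuring.

Create h.py:
```python
import numpy as np,cv2
from scipy.spatial.transform import Rotation as R
from cell import env, vision, finish_job
def cam(r,s=None):
    if "eye" in r: 
        q=np.asarray(r["rotation"]); M=R.from_rotvec(q).as_matrix() if q.size==3 else q
        return M,np.asarray(r["eye"])
    T=R.from_rotvec(s["tool_rot"]).as_matrix();H=r["hand_eye"]
    return T@H[:3,:3],T@H[:3,3]+s["tool_pos"]
def unproj(r,u,v,z,s=None):
    M,e=cam(r,s);d=M@np.array([(u-r["cx"])/r["fx"],(v-r["cy"])/r["fy"],1]);return e+d*(z-e[2])/d[2]
def proj(r,P,s=None):
    M,e=cam(r,s);c=(np.atleast_2d(P)-e)@M;return np.c_[c[:,0]/c[:,2]*r["fx"]+r["cx"],c[:,1]/c[:,2]*r["fy"]+r["cy"]]
```

Run:
```python
import cv2
a=cv2.imread("pics/top0.png")[155:265,110:400];b=cv2.imread("pics/scene0.png")[110:300,160:360]
cv2.imwrite("pics/topc.png",cv2.resize(a,(798,303),interpolation=cv2.INTER_CUBIC) if 0 else cv2.resize(a,None,fx=2.75,fy=2.75,interpolation=cv2.INTER_CUBIC))
cv2.imwrite("pics/scc.png",cv2.resize(b,None,fx=3,fy=3,interpolation=cv2.INTER_CUBIC))
```

```text
(no output)
```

View pics/topc.png

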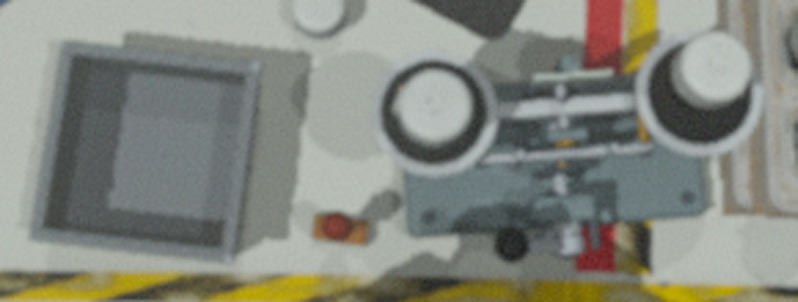

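View pics/scc.png

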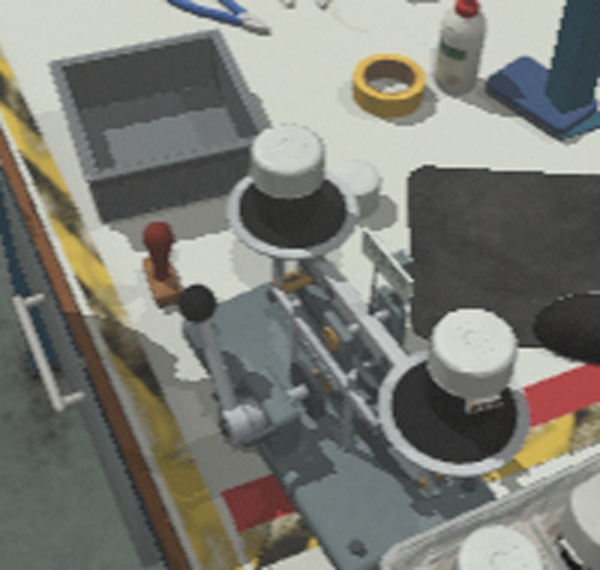

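The enlarged crops show, in top crop pixels, the left pan centre at (437,115) and right pan at (699,93). The unit tops are at (434,106) and (712,69), the knob at (512,244), and the bin rim corners near (63,42), (258,63), (228,260) and (33,238). The scene crop has the knob at (199,303) and the unit tops at (288,145) and (475,335).

Run:
```python
from h import *
r=vision.read_camera("top");q=vision.read_camera("scene")
T=lambda u,v,z:unproj(r,u/2.75+110,v/2.75+155,z)
S=lambda u,v,z:unproj(q,u/3+160,v/3+110,z)
f=lambda n,p:print(n,np.round(p,4))
L,Rr=T(437,115,.13),T(699,93,.13)
f("panL",L);f("panR",Rr);f("SpanL",S(293,212,.13));f("SpanR",S(456,412,.13));d=L-Rr;print(np.linalg.norm(d),np.arctan2(-d[0],d[1]))
f("unitL",T(434,106,.194));f("unitR",T(712,69,.194));f("unitL s",S(288,145,.194));f("unitR s",S(475,335,.194))
f("knob",T(512,244,.134));f("knob s",S(199,303,.134))
c=np.array([T(*p,.062) for p in((63,42),(258,63),(228,260),(33,238))]);print(c.round(4),c.mean(0),np.linalg.norm(c-np.roll(c,1,0),axis=1))
f("can",T(320,8,.034));f("stamp",T(338,225,.073))
yaw=np.arctan2(-d[0],d[1]);mid=(L+Rr)/2;M=R.from_euler('z',yaw).as_matrix()
f("mid",mid);h=mid+M@[-.103,0,0];h[2]=.058;f("hinge",h)
for a in(0,.6,1.2):f(f"knob pred {a}",h+M@[0,.092*np.sin(.6-a),.092*np.cos(.6-a)])
s=env.sense();print(R.from_rotvec(s["tool_rot"]).as_matrix().round(3))
```

```text
panL [0.5538 0.2245 0.13  ]
panR [0.5748 0.0283 0.13  ]
SpanL [0.5565 0.2248 0.13  ]
SpanR [0.5771 0.0265 0.13  ]
0.19724833818724224 0.10645110607260341
unitL [0.5494 0.2287 0.194 ]
unitR [0.5796 0.0361 0.194 ]
unitL s [0.5531 0.2294 0.194 ]
unitR s [0.586  0.0352 0.194 ]
knob [0.4592 0.1685 0.134 ]
knob s [0.4613 0.1703 0.134 ]
[[0.6187 0.5268 0.062 ]
 [0.6048 0.3682 0.062 ]
 [0.4459 0.385  0.062 ]
 [0.4601 0.5391 0.062 ]] [0.53237434 0.45478704 0.062     ] [0.15908144 0.15927787 0.15973395 0.15475962]
can [0.6593 0.3216 0.034 ]
stamp [0.4744 0.2988 0.073 ]
mid [0.5643 0.1264 0.13  ]
hinge [0.4619 0.1155 0.058 ]
knob pred 0 [0.4564 0.1671 0.1339]
knob pred 0.6 [0.4619 0.1155 0.15  ]
knob pred 1.2 [0.4674 0.0638 0.1339]
[[-0.957  0.29  -0.   ]
 [ 0.29   0.957 -0.001]
 [ 0.    -0.001 -1.   ]]
```

Call:
{"method": "jog_arm", "body": {
  "increments": [
    [[0,0,-0.402,-0.39,-0.305,-0.01,0.085],[0,0,-0.402,-0.39,-0.305,-0.01,0.085],[0,0,-0.402,-0.39,-0.305,-0.01,0.085],[0,0,-0.402,-0.39,-0.305,-0.01,0.085],[0,0,-0.402,-0.39,-0.305,-0.01,0.085],[0,0,-0.402,-0.39,-0.305,-0.01,0.085],[0,0,-0.402,-0.39,-0.305,-0.01,0.085],[0,0,-0.402,-0.39,-0.305,-0.01,0.085]]
  ],
  "grip_force": 20
}}

```text
time_s: 1.2
tool_pos: [0.4577, 0.1702, 0.2021]
tool_rot: [-0.17, 3.136, 0.0]
wrist_force: [1.3, 0.9, 0.1]
gripper_width: 0.0848
gripper_force: 0.0
```

Create look.py:
```python
from h import *
import sys
s=env.sense();r=vision.read_camera("wrist");im=r["pixels"]
print("t",s["time_s"],"pos",s["tool_pos"].round(4),"F",s["wrist_force"].round(2),"w",s["gripper_width"]);print(R.from_rotvec(s["tool_rot"]).as_matrix().round(3))
for n,p in dict(knob=(.459,.169,.134),L=(.551,.229,.194),Rr=(.583,.0355,.194)).items():
    print(n,proj(r,p,s).round(1))
cv2.imwrite(f"pics/{sys.argv[1]}.png",im)
```

```bash
python3 look.py w1
```

```text
t 1.2 pos [0.4577 0.1702 0.2021] F [1.26 0.95 0.06] w 0.08482886777127645
[[-0.994 -0.108  0.001]
 [-0.108  0.994  0.   ]
 [-0.001  0.    -1.   ]]
knob [[255.  190.5]]
L [[330.2 357.5]]
Rr [[ 36.1 371.1]]
```

View pics/w1.png

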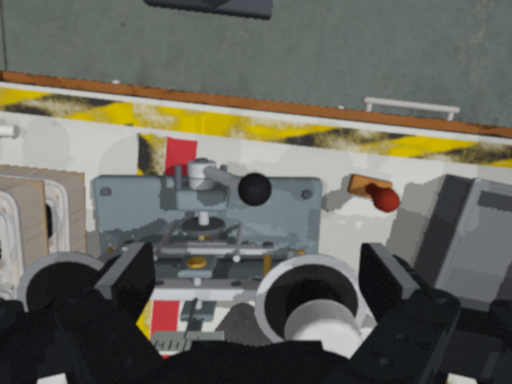

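The wrist view puts the knob at (255,189), against a prediction of (255,190), so the measurement holds. I'll descend and straddle the knob.

Call:
{"method": "jog_arm", "body": {
  "increments": [
    [[0,0,0,-0.001,-0.001,0.04,0.085],[0,0,0,-0.001,-0.001,0.079,0.085],[0,0,0,-0.001,-0.001,0.079,0.036],[0,0,0,-0.001,-0.001,0.079,0.036],[0,0,0,-0.001,-0.001,0.079,0.036],[0,0,0,-0.001,-0.001,0.079,0.036]]
  ]
}}

```text
time_s: 2.0
tool_pos: [0.4587, 0.1714, 0.1242]
tool_rot: [-0.17, 3.135, 0.0]
wrist_force: [-0.2, 0.6, 0.7]
gripper_width: 0.036
gripper_force: 0.0
```

```bash
python3 look.py w2
```

```text
t 2.0 pos [0.4587 0.1714 0.1242] F [-0.24  0.58  0.65] w 0.03598152913849442
[[-0.994 -0.108  0.002]
 [-0.108  0.994  0.   ]
 [-0.002  0.    -1.   ]]
knob [[252.5 226.2]]
L [[364.6 484.5]]
Rr [[-74.3 502.3]]
```

Call:
{"method": "jog_arm", "body": {
  "increments": [
    [[0,0,0,0,-0.016,-0.009,0.036],[0,0,0,0,-0.034,-0.014,0.036],[0,0,0,0,-0.052,-0.016,0.036],[0,0,0,0,-0.070,-0.014,0.036],[0,0,0,0,-0.088,-0.009,0.036],[0,0,0,0,-0.107,0,0.036],[0,0,0,0,-0.107,0,0.036],[0,0,0,0,-0.107,0,0.036]]
  ]
}}

```text
time_s: 3.05
tool_pos: [0.4697, 0.0646, 0.1236]
tool_rot: [-0.169, 3.136, 0.0]
wrist_force: [-0.4, 0.0, -0.7]
gripper_width: 0.0363
gripper_force: 0.0
```

Call:
{"method": "jog_arm", "body": {
  "increments": [
    [[0,0,0,0,0,0,0.036],[0,0,0,0,0,0,0.036],[0,0,0,0,0,0,0.036],[0,0,0,0,0,0,0.036],[0,0,0,0,0,0,0.036],[0,0,0,0,0,0,0.036],[0,0,0,0,0,0,0.036],[0,0,0,0,0,0,0.036]]
  ]
}}

```text
time_s: 4.05
tool_pos: [0.4695, 0.0648, 0.1229]
tool_rot: [-0.17, 3.137, 0.0]
wrist_force: [0.7, 0.8, -1.0]
gripper_width: 0.0363
gripper_force: 0.0
```

Run:
```python
from h import *
q=vision.read_camera("scene")["pixels"];t=vision.read_camera("top")["pixels"]
a=cv2.imread("pics/scene0.png")
c=lambda i:cv2.resize(i[130:280,180:350],None,fx=2.3,fy=2.3,interpolation=cv2.INTER_CUBIC)
cv2.imwrite("pics/free.png",np.hstack([c(a),c(q)]))
```

```text
(no output)
```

View pics/free.png

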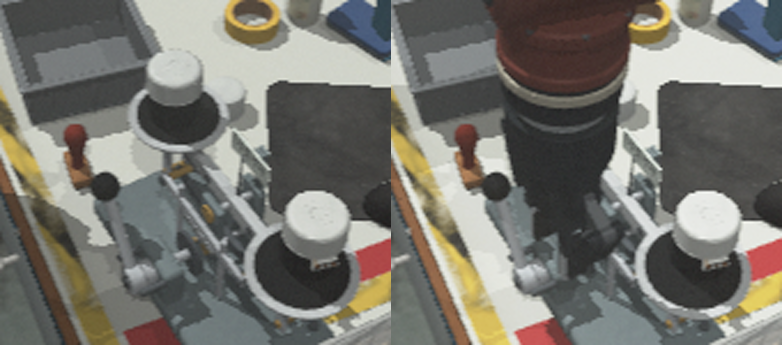

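The right half shows the lever still at its left stop, with the knob at (495,186) in the crop. The fingers slipped past it, so I'll check the wrist picture taken before the sweep.

View pics/w2.png

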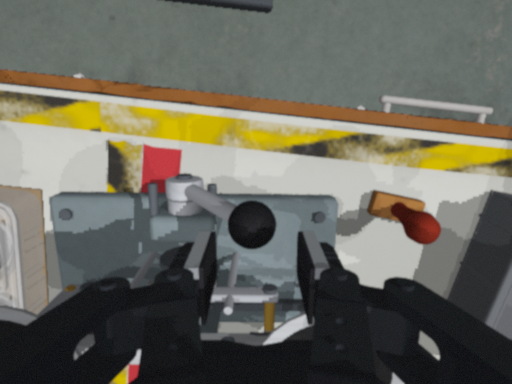

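Run:
```python
from h import *
r=vision.read_camera("wrist");H=r["hand_eye"];print(H.round(4),r["fx"])
I=np.linalg.inv(H)
for z in(0,-.01,-.0187,-.03,-.04):
  for x in(-.011,.011):
    for y in (-.018,.018):
        c=I@[x,y,z,1];print(z,x,y,c[2].round(3),(c[:2]/c[2]*r["fx"]+[r["cx"],r["cy"]]).round(0))
```

```text
[[ 0.000e+00 -9.657e-01 -2.595e-01  6.560e-02]
 [ 1.000e+00  2.000e-04 -5.000e-04 -3.000e-04]
 [ 5.000e-04 -2.595e-01  9.657e-01 -1.815e-01]
 [ 0.000e+00  0.000e+00  0.000e+00  1.000e+00]] 342.4283871605394
0 -0.011 -0.018 0.195 [225. 238.]
0 -0.011 0.018 0.195 [289. 238.]
0 0.011 -0.018 0.189 [224. 201.]
0 0.011 0.018 0.189 [289. 201.]
-0.01 -0.011 -0.018 0.186 [224. 245.]
-0.01 -0.011 0.018 0.186 [290. 245.]
-0.01 0.011 -0.018 0.18 [223. 207.]
-0.01 0.011 0.018 0.18 [291. 207.]
-0.0187 -0.011 -0.018 0.177 [222. 252.]
-0.0187 -0.011 0.018 0.177 [292. 252.]
-0.0187 0.011 -0.018 0.171 [221. 212.]
-0.0187 0.011 0.018 0.171 [293. 212.]
-0.03 -0.011 -0.018 0.166 [220. 262.]
-0.03 -0.011 0.018 0.166 [294. 262.]
-0.03 0.011 -0.018 0.161 [219. 220.]
-0.03 0.011 0.018 0.16 [295. 220.]
-0.04 -0.011 -0.018 0.157 [218. 272.]
-0.04 -0.011 0.018 0.157 [296. 272.]
-0.04 0.011 -0.018 0.151 [216. 227.]
-0.04 0.011 0.018 0.151 [298. 227.]
```

Run:
```python
from h import *
q=vision.read_camera("scene");print(env.sense()["tool_pos"])
for z in(.123,.133,.143,.16,.18):
    p=proj(q,[(.4695+.002,.0648-.018,z),(.4695-.002,.0648+.018,z)],None);print(z,(p).round(0).tolist(),((p-[180,130])*2.3+[391,0]).round(0).tolist())
c=cv2.resize(q["pixels"][190:290,210:310],None,fx=5,fy=5,interpolation=cv2.INTER_CUBIC)
c=cv2.convertScaleAbs(c,alpha=1.8,beta=20)
for z,col in((.123,(0,0,255)),(.16,(0,255,0))):
    for u,v in proj(q,[(.4715,.0468,z),(.4675,.0828,z)]):cv2.circle(c,(int((u-210)*5),int((v-190)*5)),4,col,-1)
cv2.imwrite("pics/tip.png",c)
```

```text
[0.46953001 0.06482627 0.12294468]
0.123 [[257.0, 261.0], [247.0, 246.0]] [[567.0, 300.0], [544.0, 268.0]]
0.133 [[257.0, 258.0], [247.0, 243.0]] [[567.0, 294.0], [544.0, 261.0]]
0.143 [[257.0, 255.0], [247.0, 240.0]] [[568.0, 287.0], [544.0, 254.0]]
0.16 [[257.0, 249.0], [247.0, 235.0]] [[568.0, 274.0], [545.0, 241.0]]
0.18 [[257.0, 243.0], [247.0, 228.0]] [[569.0, 260.0], [545.0, 226.0]]
```

View pics/tip.png

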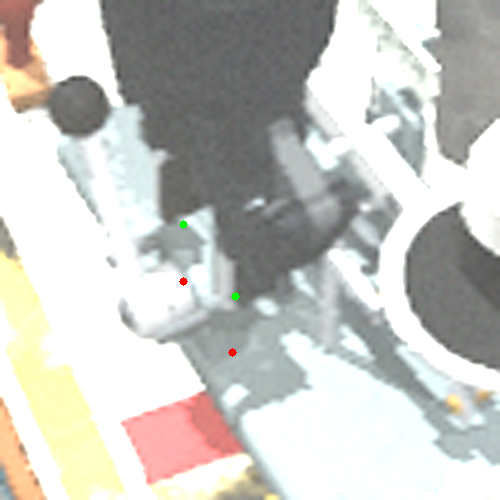

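The crop shows the real fingertips on the green dots (z≈0.16) while the reported TCP is at z=0.123 (red dots). The true tips sit about 38 mm behind the reported TCP, which the wrist view confirms (tip gap 83 px, depth 0.148). I'll go 38 mm deeper from here on, watching the forces.

Call:
{"method": "jog_arm", "body": {
  "increments": [
    [[0,0,0,0,0,-0.03,0.085],[0,0,0,0,0.055,-0.03,0.085],[0,0,0,0,0.105,-0.03,0.085],[0,0,0,0,0.105,-0.03,0.085],[0,0,0,0,0.105,0.01,0.085],[0,0,0,0,0.105,0.039,0.085],[0,0,0,0,0.105,0.039,0.06],[0,0,0,0,0.105,0.039,0.06]]
  ]
}}

```text
time_s: 5.25
tool_pos: [0.4589, 0.1688, 0.0852]
tool_rot: [-0.169, 3.136, 0.0]
wrist_force: [0.1, 0.1, -0.4]
gripper_width: 0.06
gripper_force: 0.0
```

```bash
python3 look.py w3
```

```text
t 5.25 pos [0.4589 0.1688 0.0852] F [ 0.07  0.09 -0.45] w 0.06002007814877669
[[-0.994 -0.107  0.001]
 [-0.107  0.994  0.   ]
 [-0.001 -0.    -1.   ]]
knob [[257.4 259.6]]
L [[408.6 613.7]]
Rr [[-174.2  634.2]]
```

Call:
{"method": "jog_arm", "body": {
  "increments": [
    [[0,0,0,0,0,0,0.034],[0,0,0,0,0,0,0.034],[0,0,0,0,0,0,0.034]]
  ]
}}

```text
time_s: 5.68
tool_pos: [0.4584, 0.1692, 0.0842]
tool_rot: [-0.17, 3.137, 0.0]
wrist_force: [0.9, 0.2, 0.0]
gripper_width: 0.0337
gripper_force: 0.0
```

```bash
python3 look.py w4
```

```text
t 5.675 pos [0.4584 0.1692 0.0842] F [0.88 0.22 0.01] w 0.03374129436054658
[[-0.994 -0.108  0.   ]
 [-0.108  0.994  0.   ]
 [-0.     0.    -1.   ]]
knob [[256.4 261.6]]
L [[408.4 619.2]]
Rr [[-179.4  639.7]]
```

View pics/w4.png

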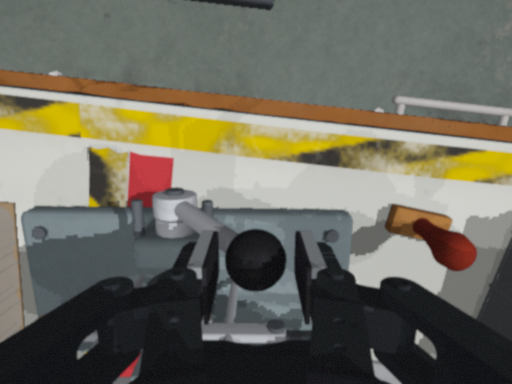

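The knob at (257,260) is centred between the fingertips, which are at columns 217 and 298. I'll sweep it now.

Call:
{"method": "jog_arm", "body": {
  "increments": [
    [[0,0,0,0,-0.016,-0.007,0.034],[0,0,0,0,-0.034,-0.013,0.034],[0,0,0,0,-0.052,-0.016,0.034],[0,0,0,0,-0.070,-0.015,0.034],[0,0,0,0,-0.088,-0.010,0.034],[0,0,0,0,-0.106,-0.001,0.034],[0,0,0,0,-0.106,-0.001,0.034],[0,0,0,0,-0.106,-0.001,0.034]]
  ]
}}

```text
time_s: 6.72
tool_pos: [0.4696, 0.0638, 0.0853]
tool_rot: [-0.169, 3.137, -0.0]
wrist_force: [0.1, -0.5, 0.7]
gripper_width: 0.0338
gripper_force: 0.0
```

Call:
{"method": "jog_arm", "body": {
  "increments": [
    [[0,0,0,0,0,0,0.034],[0,0,0,0,0,0,0.034],[0,0,0,0,0,0,0.034],[0,0,0,0,0,0,0.034],[0,0,0,0,0,0,0.034],[0,0,0,0,0,0,0.034],[0,0,0,0,0,0,0.034],[0,0,0,0,0,0,0.034]]
  ]
}}

```text
time_s: 7.72
tool_pos: [0.4697, 0.0638, 0.085]
tool_rot: [-0.17, 3.137, 0.0]
wrist_force: [-0.3, -0.3, -0.5]
gripper_width: 0.0336
gripper_force: 0.0
```

Run:
```python
from h import *
s=env.sense();w=vision.read_camera("wrist")
q=vision.read_camera("scene")["pixels"];t=vision.read_camera("top")["pixels"]
cv2.imwrite("pics/free_s.png",q);cv2.imwrite("pics/free_t.png",t)
a=cv2.imread("pics/scene0.png");b=cv2.imread("pics/top0.png")
def shift(A,B,x,y,n):
    g=lambda i:cv2.cvtColor(i,cv2.COLOR_BGR2GRAY)
    res=cv2.matchTemplate(g(B)[y-n-12:y+n+12,x-n-12:x+n+12],g(A)[y-n:y+n,x-n:x+n],cv2.TM_CCOEFF_NORMED)
    _,m,_,l=cv2.minMaxLoc(res);print("shift",(l[0]-12,l[1]-12),round(m,3))
print("R unit scene");shift(a,q,317,226,16);print("R unit top");shift(b,t,369,181,14)
print("L unit top");shift(b,t,268,194,13);print("L unit scene");shift(a,q,256,162,14)
# knob dark in wrist?
print(w["pixels"][200:330:10,257].sum(1))
```

```text
R unit scene
shift (1, -4) 0.971
R unit top
shift (-2, -5) 0.811
L unit top
shift (0, 1) 0.992
L unit scene
shift (-12, -12) 0.388
[416 173 239  66  77 104 108  60  35 227 216 256 411]
```

Run:
```python
from h import *
I=lambda n:cv2.imread(f"pics/{n}.png")
c=lambda i,x,y,w,h:cv2.resize(i[y:y+h,x:x+w],(390,290),interpolation=cv2.INTER_CUBIC)
p=np.vstack([np.hstack([c(I(n),220,140,150,112) for n in("scene0","free_s")]),np.hstack([c(I(n),235,150,160,119) for n in("top0","free_t")])])
cv2.imwrite("pics/free2.png",p);print(p.shape)
```

```text
(580, 780, 3)
```

View pics/free2.png

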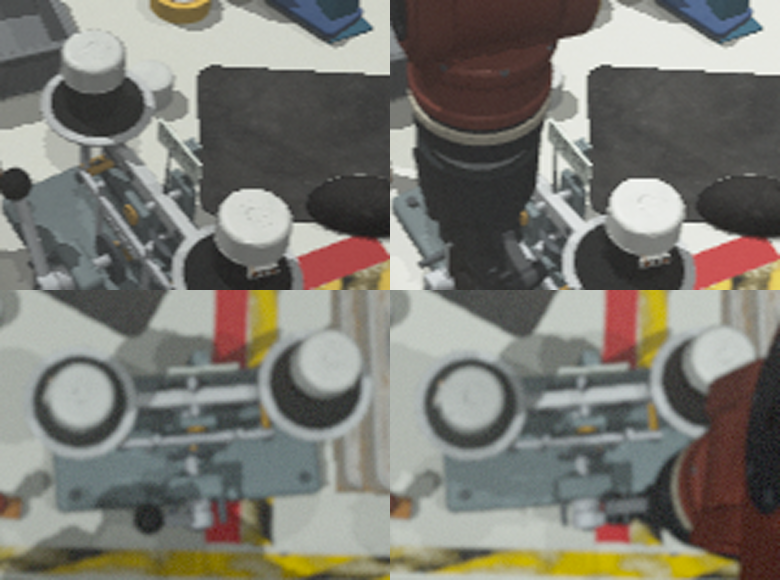

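The beam is free, and the lever now points right. In the scene pair the right unit's top moved up from (255,213) to (645,203), i.e. x=255 again in the right half. That is about 4 camera px, or roughly 12 mm of rise, so the right unit is the lighter. I'll swing the lever back.

Call:
{"method": "jog_arm", "body": {
  "increments": [
    [[0,0,0,0,0.018,-0.007,0.034],[0,0,0,0,0.036,-0.013,0.034],[0,0,0,0,0.054,-0.016,0.034],[0,0,0,0,0.072,-0.015,0.034],[0,0,0,0,0.090,-0.010,0.034],[0,0,0,0,0.109,-0.001,0.034],[0,0,0,0,0.109,-0.001,0.034],[0,0,0,0,0.109,-0.001,0.034]]
  ]
}}

```text
time_s: 8.88
tool_pos: [0.4579, 0.1719, 0.0861]
tool_rot: [0.17, -3.137, -0.0]
wrist_force: [-0.0, -0.2, -0.2]
gripper_width: 0.0341
gripper_force: 0.0
```

Call:
{"method": "jog_arm", "body": {
  "increments": [
    [[0,0,0,0,-0.003,0,0.06],[0,0,0,0,-0.003,0,0.06],[0,0,0,0,-0.003,0,0.085],[0,0,0,0,-0.003,0,0.085],[0,0,0,0,-0.003,-0.06,0.085],[0,0,0,0,-0.003,-0.12,0.085],[0,0,0,0,-0.003,-0.18,0.085],[0,0,0,0,-0.003,-0.18,0.085]]
  ]
}}

```text
time_s: 9.88
tool_pos: [0.4602, 0.1694, 0.2711]
tool_rot: [-0.17, 3.129, 0.001]
wrist_force: [0.4, 0.2, -0.7]
gripper_width: 0.0847
gripper_force: 0.0
```

Run:
```python
from h import *
s=env.sense();print(s["tool_pos"],s["time_s"])
w=vision.read_camera("wrist");q=vision.read_camera("scene");t=vision.read_camera("top")
cv2.imwrite("pics/w5.png",w["pixels"])
def dark(r,s,p,n):
    u,v=proj(r,p,s)[0];im=r["pixels"].max(2);x0,y0=int(u)-n,int(v)-n
    m=(im[y0:y0+2*n,x0:x0+2*n]<45).astype(np.uint8);k,l,st,c=cv2.connectedComponentsWithStats(m)
    i=1+np.argmax(st[1:,4]);print("pred",(u,v),"found",c[i]+[x0,y0],st[i,4]);return c[i]+[x0,y0]
print(unproj(w,*dark(w,s,(.459,.169,.134),35),.134,s))
print(unproj(q,*dark(q,None,(.459,.169,.134),12),.134));print(unproj(t,*dark(t,None,(.459,.169,.134),10),.134))
def shift(f,B,x,y,n):
    A=cv2.imread(f"pics/{f}.png");g=lambda i:cv2.cvtColor(i,cv2.COLOR_BGR2GRAY);B=B["pixels"]
    res=cv2.matchTemplate(g(B)[y-n-12:y+n+12,x-n-12:x+n+12],g(A)[y-n:y+n,x-n:x+n],cv2.TM_CCOEFF_NORMED)
    _,m,_,l=cv2.minMaxLoc(res);print("shift",(l[0]-12,l[1]-12),round(m,3))
shift("scene0",q,317,226,16);shift("top0",t,369,181,14);shift("top0",t,268,194,13)
# right unit bright top circle, wrist & top
for n,r,ss in(("w",w,s),("t",t,None),("s",q,None)):
    u,v=proj(r,(.583,.0355,.194),ss)[0];print(n,u,v,r["pixels"].shape)
```

```text
[0.46022099 0.16942946 0.2711164 ] 9.875
pred (np.float64(256.44393293106117), np.float64(168.15466948759223)) found [256.38429752 167.03099174] 484
[0.45792972 0.16882671 0.134     ]
pred (np.float64(225.5213546023923), np.float64(211.79488990331822)) found [230. 212.] 1
[0.46703457 0.16487654 0.134     ]Traceback (most recent call last):
  File "<stdin>", line 10, in <module>
  File "<stdin>", line 8, in dark
    return _wrapfunc(a, 'argmax', axis=axis, out=out, **kwds)
    return bound(*args, **kwds)
ValueError: attempt to get argmax of an empty sequence
```

The wrist camera puts the knob at (0.458,0.169), its starting place, so the beam is arrested again. Next is the right unit, fingers turned along the scale's x axis to clear the index plate and the parts tray.

Call:
{"method": "jog_arm", "body": {
  "increments": [
    [[0,0,1.571,-0.108,-0.146,0,0.085],[0,0,1.571,-0.108,-0.146,0,0.085],[0,0,1.571,-0.108,-0.146,0,0.085],[0,0,1.571,-0.108,-0.146,0,0.085],[0,0,1.571,-0.108,-0.146,0,0.085],[0,0,1.571,-0.108,-0.146,0,0.085],[0,0,1.571,-0.108,-0.146,0,0.085],[0,0,1.571,-0.108,-0.146,0,0.085]]
  ]
}}

```text
time_s: 11.02
tool_pos: [0.5805, 0.0359, 0.2639]
tool_rot: [-2.02, -2.403, 0.002]
wrist_force: [0.1, 1.5, 0.7]
gripper_width: 0.0849
gripper_force: 0.0
```

Call:
{"method": "jog_arm", "body": {
  "increments": [
    [[0,0,0.063,0,0,0,0.085],[0,0,0.063,0,0,0,0.085]]
  ]
}}

```text
time_s: 11.28
tool_pos: [0.5806, 0.0358, 0.2642]
tool_rot: [-2.087, -2.345, 0.002]
wrist_force: [-0.7, 0.2, -0.3]
gripper_width: 0.0848
gripper_force: 0.0
```

Create meas.py:
```python
from h import *
s=env.sense();w=vision.read_camera("wrist");q=vision.read_camera("scene");t=vision.read_camera("top")
print(s["time_s"],s["tool_pos"].round(4),s["joints"].round(2));print(R.from_rotvec(s["tool_rot"]).as_matrix().round(3))
for n,r,ss in(("wrist",w,s),("top",t,None),("scene",q,None)):
    cv2.imwrite(f"pics/m_{n}.png",r["pixels"])
    u,v=proj(r,(.583,.0355,.194),ss)[0];rad=np.abs(np.subtract(*proj(r,[(.583,.0355,.194),(.583,.0615,.194)],ss))).max()
    n0=int(rad*1.6);x0,y0=int(u)-n0,int(v)-n0;im=r["pixels"].min(2)[max(y0,0):y0+2*n0,max(x0,0):x0+2*n0]
    th,m=cv2.threshold(im,0,255,cv2.THRESH_OTSU);k,l,st,c=cv2.connectedComponentsWithStats(m);i=1+np.argmax(st[1:,4])
    ct=max(cv2.findContours((l==i).astype(np.uint8),cv2.RETR_EXTERNAL,cv2.CHAIN_APPROX_NONE)[0],key=len);(cx,cy),rr=cv2.minEnclosingCircle(ct)
    b=st[i];C=c[i]+[max(x0,0),max(y0,0)]
    print(n,"pred",round(u),round(v),"r",round(rad,1),"found",C.round(1),"bbox",b[:4]+[max(x0,0),max(y0,0),0,0],"circ",rr,unproj(r,*C,.194,ss).round(4))
```

```bash
python3 meas.py
```

```text
11.275 [0.5806 0.0358 0.2642] [-0.16  0.08  0.21  1.7   0.    1.29]
[[-0.116  0.993 -0.003]
 [ 0.993  0.116  0.001]
 [ 0.001 -0.003 -1.   ]]
wrist pred 260 189 r 33.7 found [260.5 196.4] bbox [206 135 106 106] circ 74.2463150024414 [0.5843 0.0295 0.194 ]
top pred 369 178 r 13.6 found [370.2 174.2] bbox [348 157  42  42] circ 28.640106201171875 [0.5912 0.0333 0.194 ]
scene pred 317 222 r 10.4 found [317.9 223.7] bbox [304 213  28  25] circ 16.011863708496094 [0.5829 0.0316 0.194 ]
```

Run:
```python
from h import *
s=env.sense();w=vision.read_camera("wrist");g=cv2.cvtColor(w["pixels"],cv2.COLOR_BGR2GRAY)
c=g[110:290,170:350];big=cv2.GaussianBlur(cv2.resize(c,None,fx=2,fy=2),(5,5),0)
h=cv2.HoughCircles(big,cv2.HOUGH_GRADIENT,1,15,param1=80,param2=15,minRadius=50,maxRadius=130)
for x,y,r in h[0][:8]:
    u,v=x/2+170,y/2+110;print(round(u,1),round(v,1),r/2,unproj(w,u,v,.194,s).round(4),unproj(w,u,v,.13,s).round(4))
print("row190",g[190,180:340:4].tolist());print("row180",g[180,180:340:4].tolist());print("col258",g[110:300:4,258].tolist())
print("pan pred",proj(w,[(.576,.0275,.13),(.576,.0755,.13)],s))
```

```text
248.8 177.2 40.65 [0.5742 0.043  0.194 ] [0.5743 0.0284 0.13  ]
257.8 187.2 33.75 [0.5819 0.0361 0.194 ] [0.584  0.0197 0.13  ]
255.2 173.2 47.55 [0.5787 0.0467 0.194 ] [0.58  0.033 0.13 ]
239.8 180.8 51.75 [0.5677 0.0395 0.194 ] [0.5662 0.024  0.13  ]
257.2 165.8 54.65 [0.5795 0.0525 0.194 ] [0.581  0.0403 0.13  ]
265.8 189.2 39.75 [0.5881 0.0352 0.194 ] [0.5918 0.0186 0.13  ]
246.2 193.2 56.95 [0.5737 0.0303 0.194 ] [0.5737 0.0125 0.13  ]
258.8 195.8 34.8 [0.5834 0.0295 0.194 ] [0.5859 0.0114 0.13  ]
row190 [185, 182, 120, 123, 124, 129, 185, 179, 31, 30, 32, 36, 174, 197, 198, 197, 195, 192, 183, 192, 194, 191, 193, 189, 189, 189, 189, 164, 125, 149, 133, 180, 186, 186, 186, 185, 186, 185, 185, 186]
row180 [184, 185, 185, 158, 126, 163, 173, 95, 31, 33, 32, 33, 143, 186, 195, 195, 194, 194, 193, 191, 195, 193, 193, 193, 192, 192, 179, 135, 164, 181, 146, 184, 186, 185, 185, 186, 185, 185, 185, 186]
col258 [69, 68, 64, 64, 65, 161, 162, 55, 30, 32, 28, 98, 128, 183, 198, 194, 195, 194, 194, 184, 193, 193, 193, 194, 194, 195, 194, 190, 134, 144, 160, 154, 159, 168, 158, 145, 122, 111, 135, 178, 169, 162, 156, 110, 148, 158, 167, 142]
pan pred [[250.37606639 178.35746036]
 [256.30748832 127.39960794]]
```

Circle fit at (258,187) with r 33.75 px matches the predicted 33.7 px for the can top, giving the unit at (0.582,0.036). I'll descend and grip.

Call:
{"method": "jog_arm", "body": {
  "increments": [
    [[0,0,0,0,0.0015,0.05,0.085],[0,0,0,0,0.0015,0.09,0.085],[0,0,0,0,0.0015,0.12,0.085],[0,0,0,0,0.0015,0.12,0.085]]
  ]
}}

```text
time_s: 11.98
tool_pos: [0.581, 0.0362, 0.1434]
tool_rot: [-2.086, -2.344, 0.004]
wrist_force: [-0.1, -0.7, 0.5]
gripper_width: 0.0853
gripper_force: 0.0
```

Call:
{"method": "jog_arm", "body": {
  "increments": [
    [[0,0,0,0,0,0.016,0.085],[0,0,0,0,0,0.031,0.085],[0,0,0,0,0,0.031,0.085]]
  ]
}}

```text
time_s: 12.35
tool_pos: [0.5821, 0.036, 0.1137]
tool_rot: [-2.088, -2.345, 0.001]
wrist_force: [-0.1, 0.0, 0.0]
gripper_width: 0.0854
gripper_force: 0.0
```

Call:
{"method": "jog_arm", "body": {
  "increments": [
    [[0,0,0,0,0,0,0.06],[0,0,0,0,0,0,0.06],[0,0,0,0,0,0,0.045],[0,0,0,0,0,0,0.045],[0,0,0,0,0,0,0.045]]
  ],
  "grip_force": 30
}}

```text
time_s: 12.98
tool_pos: [0.5831, 0.0359, 0.1153]
tool_rot: [2.089, 2.346, 0.001]
wrist_force: [-0.2, -0.4, 2.5]
gripper_width: 0.0494
gripper_force: 31.9
```

Call:
{"method": "jog_arm", "body": {
  "increments": [
    [[0,0,0,0,0,-0.01,0.04],[0,0,0,0,0,-0.03,0.04],[0,0,0,0,0,-0.05,0.04],[0,0,0,0,0,-0.05,0.04]]
  ],
  "grip_force": 40
}}

```text
time_s: 13.48
tool_pos: [0.5843, 0.0357, 0.1678]
tool_rot: [2.087, 2.344, 0.004]
wrist_force: [0.3, -0.4, -1.4]
gripper_width: 0.0493
gripper_force: 41.7
```

Call:
{"method": "jog_arm", "body": {
  "increments": [
    [[0,0,0,0,0,-0.05,0.04],[0,0,0,0,0,-0.09,0.04],[0,0,0,0,0,-0.09,0.04],[0,0,0,0,0,-0.09,0.04]]
  ]
}}

```text
time_s: 13.98
tool_pos: [0.5826, 0.0359, 0.2537]
tool_rot: [-2.088, -2.346, 0.001]
wrist_force: [-0.4, -0.1, -2.1]
gripper_width: 0.0492
gripper_force: 42.4
```

Run:
```python
from h import *
s=env.sense();w=vision.read_camera("wrist");g=cv2.cvtColor(w["pixels"],cv2.COLOR_BGR2GRAY);cv2.imwrite("pics/held.png",g)
print(s["tool_pos"],s["wrist_force"],R.from_rotvec(s["tool_rot"]).as_matrix().round(3))
print("col258",g[100:384:4,258].tolist());print("row215",g[215,180:340:4].tolist())
q=vision.read_camera("scene")["pixels"];a=cv2.imread("pics/scene0.png")
G=lambda i:cv2.cvtColor(i,cv2.COLOR_BGR2GRAY)
for nm,u,v,n in(("L",256,162,14),("Runit",317,226,14),("knob",226,211,8)):
    res=cv2.matchTemplate(G(q)[max(v-100,0):v+25,u-60:u+60],G(a)[v-n:v+n,u-n:u+n],cv2.TM_CCOEFF_NORMED);_,m,_,l=cv2.minMaxLoc(res)
    print(nm,m,(l[0]+u-60+n,l[1]+max(v-100,0)+n))
```

```text
[0.58262293 0.03590174 0.2537373 ] [-0.43301105 -0.07628421 -2.12781999] [[-0.116  0.993 -0.001]
 [ 0.993  0.116  0.   ]
 [ 0.    -0.001 -1.   ]]
col258 [68, 68, 67, 69, 70, 67, 67, 100, 196, 196, 71, 37, 38, 37, 41, 40, 35, 39, 39, 39, 36, 36, 42, 37, 39, 13, 13, 18, 97, 140, 134, 135, 135, 136, 164, 178, 185, 187, 178, 171, 170, 170, 170, 170, 169, 170, 191, 193, 177, 191, 191, 191, 191, 192, 191, 192, 192, 169, 143, 141, 141, 135, 30, 29, 32, 31, 29, 31, 30, 28, 29]
row215 [138, 136, 136, 138, 127, 132, 140, 137, 190, 191, 52, 17, 17, 44, 92, 137, 155, 147, 145, 149, 148, 146, 142, 136, 111, 42, 16, 17, 23, 152, 158, 161, 161, 166, 168, 170, 175, 173, 172, 167]
L 0.9801185131072998 (256, 162)
Runit 0.6451542973518372 (335, 174)
knob 0.9972579479217529 (226, 211)
```

The unit is held (wrist −2.1 N, width 49 mm). The left unit matches its template at (256,162) and the knob at (226,211), both unmoved. I'll carry it over to the bin.

Run:
```python
from h import *
q=vision.read_camera("scene")
c=np.array([unproj(q,u/3+160,v/3+110,.062) for u,v in((52,66),(215,32),(268,140),(92,190))]);print(c.round(3),c.mean(0))
```

```text
[[0.462 0.537 0.062]
 [0.617 0.525 0.062]
 [0.602 0.369 0.062]
 [0.445 0.371 0.062]] [0.53123022 0.45058824 0.062     ]
```

Call:
{"method": "jog_arm", "body": {
  "increments": [
    [[0,0,0.216,0.05,0,0,0.04],[0,0,0.216,0.1,0,0,0.04],[0,0,0.216,0.16,0,0,0.04],[0,0,0.216,0.22,0,0,0.04],[0,0,0.216,0.28,-0.001,0,0.04],[0,0,0.216,0.34,-0.001,0,0.04],[0,0,0.216,0.39,-0.002,0,0.04],[0,0,0.216,0.422,-0.002,0,0.04]]
  ]
}}

```text
time_s: 15.12
tool_pos: [0.5306, 0.457, 0.2533]
tool_rot: [-2.327, -2.109, 0.003]
wrist_force: [0.1, -0.3, -1.1]
gripper_width: 0.0495
gripper_force: 42.4
```

Call:
{"method": "jog_arm", "body": {
  "increments": [
    [[0,0,0,0,0,0,0.04],[0,0,0,0,0,0,0.04]]
  ]
}}

```text
time_s: 15.38
tool_pos: [0.5319, 0.4543, 0.254]
tool_rot: [-2.33, -2.108, 0.002]
wrist_force: [0.3, -0.3, -1.8]
gripper_width: 0.0496
gripper_force: 42.4
```

Call:
{"method": "jog_arm", "body": {
  "increments": [
    [[0,0,0,0,0,0.05,0.04],[0,0,0,0,0,0.1,0.04],[0,0,0,0,0,0.15,0.04],[0,0,0,0,0,0.2,0.04],[0,0,0,0,0,0.23,0.04],[0,0,0,0,0,0.245,0.04],[0,0,0,0,0,0.245,0.04],[0,0,0,0,0,0.245,0.04]]
  ]
}}

```text
time_s: 16.38
tool_pos: [0.5333, 0.4552, 0.0121]
tool_rot: [2.33, 2.107, 0.004]
wrist_force: [0.1, 0.3, -2.4]
gripper_width: 0.0496
gripper_force: 42.4
```

Call:
{"method": "jog_arm", "body": {
  "increments": [
    [[0,0,0,0,0,0.005,0.04],[0,0,0,0,0,0.01,0.04],[0,0,0,0,0,0.014,0.04],[0,0,0,0,0,0.017,0.04],[0,0,0,0,0,0.017,0.04]]
  ]
}}

```text
time_s: 17.0
tool_pos: [0.5317, 0.4547, -0.0075]
tool_rot: [-2.33, -2.108, 0.001]
wrist_force: [-0.4, -0.3, -0.8]
gripper_width: 0.0497
gripper_force: 42.4
```

Call:
{"method": "jog_arm", "body": {
  "increments": [
    [[0,0,0,0,0,0.002,0.04],[0,0,0,0,0,0.002,0.04]]
  ]
}}

```text
time_s: 17.25
tool_pos: [0.5319, 0.4548, -0.0091]
tool_rot: [-2.33, -2.108, 0.0]
wrist_force: [-0.1, -0.6, -2.1]
gripper_width: 0.0497
gripper_force: 42.4
```

Call:
{"method": "jog_arm", "body": {
  "increments": [
    [[0,0,0,0,0,0.002,0.04],[0,0,0,0,0,0.002,0.04]]
  ]
}}

```text
time_s: 17.5
tool_pos: [0.5323, 0.4551, -0.0101]
tool_rot: [2.33, 2.108, 0.001]
wrist_force: [-2.4, -1.5, 5.0]
gripper_width: 0.0497
gripper_force: 42.8
```

Contact: the wrist force went from −2 N to +5 N at the height expected for the bin floor. I'll release gently and retreat.

Call:
{"method": "jog_arm", "body": {
  "increments": [
    [[0,0,0,0,0,0,0.052],[0,0,0,0,0,0,0.058],[0,0,0,0,0,0,0.066],[0,0,0,0,0,0,0.068],[0,0,0,0,0,0,0.068]]
  ],
  "grip_force": 20
}}

```text
time_s: 18.12
tool_pos: [0.532, 0.4548, -0.0111]
tool_rot: [-2.33, -2.108, -0.0]
wrist_force: [0.1, -0.5, -1.0]
gripper_width: 0.068
gripper_force: 0.0
```

Call:
{"method": "jog_arm", "body": {
  "increments": [
    [[0,0,0,0,0,-0.03,0.068],[0,0,0,0,0,-0.08,0.068],[0,0,0,0,0,-0.14,0.068],[0,0,0,0,0,-0.2,0.068],[0,0,0,0,0,-0.25,0.068],[0,0,0,0,0,-0.25,0.068]]
  ]
}}

```text
time_s: 18.88
tool_pos: [0.5338, 0.4559, 0.2447]
tool_rot: [2.328, 2.106, 0.013]
wrist_force: [0.4, 0.8, -0.9]
gripper_width: 0.0682
gripper_force: 0.0
```

Run:
```python
from h import *
s=env.sense();w=vision.read_camera("wrist");g=cv2.cvtColor(w["pixels"],cv2.COLOR_BGR2GRAY)
print(s["tool_pos"])
u,v=proj(w,(.532,.455,.068),s)[0];rad=342.4*.025/np.linalg.norm(cam(w,s)[1]-[.532,.455,.068]);print("pred",u,v,rad)
h=cv2.HoughCircles(cv2.GaussianBlur(g,(3,3),0),cv2.HOUGH_GRADIENT,1,10,param1=80,param2=12,minRadius=int(rad*.8),maxRadius=int(rad*1.25))
for x,y,r in h[0]:
    if np.hypot(x-u,y-v)<40:print(x,y,r,unproj(w,x,y,.068,s).round(3))
q=vision.read_camera("scene")["pixels"];a=cv2.imread("pics/scene0.png");t=vision.read_camera("top")["pixels"];b=cv2.imread("pics/top0.png")
G=lambda i:cv2.cvtColor(i,cv2.COLOR_BGR2GRAY)
for A,B,nm,x,y,n in((a,q,"L",256,162,14),(a,q,"knob",226,211,8),(a,q,"stamp",213,195,8),(b,t,"can",226,157,10),(b,t,"stampT",232,238,7),(b,t,"L T",268,195,13)):
    _,m,_,l=cv2.minMaxLoc(cv2.matchTemplate(G(B)[y-n-12:y+n+12,x-n-12:x+n+12],G(A)[y-n:y+n,x-n:x+n],cv2.TM_CCOEFF_NORMED));print(nm,round(m,3),l[0]-12,l[1]-12)
```

```text
[0.53376873 0.45586708 0.24465669]
pred 253.6343073778735 164.18150909653286 23.488583026641116
253.5 166.5 22.2 [0.532 0.453 0.068]
274.5 184.5 20.2 [0.552 0.431 0.068]
L 0.996 0 0
knob 0.997 0 0
stamp 1.0 0 0
can 0.995 0 0
stampT 0.997 0 0
L T 0.998 0 0
```

The unit stands upright in the bin: its top circle is at (0.532,0.453) with the expected radius. Nothing else has shifted, so I'll hand in.

Call:
{"method": "jog_arm", "body": {
  "increments": [
    [[0,0,0,0,0,0,0.068],[0,0,0,0,0,0,0.068]]
  ]
}}

```text
time_s: 19.27
tool_pos: [0.5315, 0.4546, 0.2377]
tool_rot: [-2.329, -2.107, 0.003]
wrist_force: [0.2, -0.1, 0.1]
gripper_width: 0.0681
gripper_force: 0.0
```

```bash
python3 -c "
from cell import env, vision, finish_job
print(finish_job())"
```

```text
the job is handed in; nothing more can be done
None
```

I weighed the units, re-arrested the beam, set the lighter (right) unit upright on the bin floor and handed in at about 19 s; the hand-in returned no verdict, but the last camera check showed the left unit, lever and bystanders unmoved.

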